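# Centre the egg cup on its little stand

### The job

The blue egg cup with the boiled egg in it stands off to one side of the little round marble stand on the red board, close to the edge. With light taps or nudges of the fingertips against the cup, slide it to the middle of the stand, upright and with the egg still in it, then move the hand clear. Do not pick up or squeeze the cup, do not touch the egg, leave the stand where it is, and leave the spoon, jar and mug alone.

Things in the scene. Friction and masses are not known exactly. Their poses are not given: they have to be found in the camera images.
- stand: Small round footed serving stand of pale marble, loose but heavy (0.7 kg, about five times cup and egg together), 30 mm high; its flat top is a disc 84 mm across and 10 mm thick, on a narrower foot 68 mm across. It stands on the red board, whose top is 10 mm above the worktop. Origin: centre of its underside; z up. Its yaw means nothing to the eye (it is round).
- stand_top (a point): Centre of the stand's flat top (30 mm above the stand's underside, so 40 mm above the worktop); the cup belongs here.
- egg_cup: Blue ceramic egg cup, round, 38 mm high, about 90 g: small foot 32 mm across, a narrow waist, then a bowl that is widest (48 mm across) 20 mm above its underside, rim 45 mm across. It is tippy: a light push (about 1 N) at or below the widest part of the bowl slides it on the stand, while a push near the rim can rock or tip it. At the start it stands on the stand 16 to 24 mm off centre in any direction. Origin: centre of its underside; z up.
- egg: Loose brown boiled egg, 42 mm across and 55 mm long, about 60 g, sitting upright in the cup; its top is about 73 mm above the cup's underside. Origin: middle of the egg, about 44 mm above the cup's underside.
- board: Red chopping board, 200 x 300 x 10 mm, fixed, its long side along its own y; origin: centre of its underside, on the worktop.
- teaspoon: Steel teaspoon, loose, 138 x 28 x 12 mm, lying on the board beside the stand (long side along its own x); to be left alone. Origin: centre of its underside.
- jam_jar: Jam jar, loose, 65 mm across, 100 mm high, standing to the robot's left of the board; to be left alone. Origin: centre of its underside.
- mug: White mug with a small green leaf pattern, loose, 82 x 112 mm with its handle, 94 mm high, standing to the robot's right of the board; to be left alone. Origin: underside, midway along mug and handle.
Mind the look-alikes: they are no part of the job. Of the things shaped like the egg_cup, the blue one is meant.

How it is judged:
At the end, for the whole second after the job is handed in: The egg cup stands upright on the stand with its centre within 6 mm of the stand's centre, the egg sits in it, all at rest; the stand is within 10 mm and spoon, jar and mug within 15 mm of where they were (horizontal distance between egg_cup and stand_top below 0.006 m and angle between egg_cup's own z axis and vertical below 0.06 rad and z of egg_cup in the frame of stand between 0.027 and 0.033 m and z of egg in the frame of egg_cup between 0.035 and 0.062 m and x of egg in the frame of egg_cup between -0.01 and 0.01 m and y of egg in the frame of egg_cup between -0.01 and 0.01 m and linear speed of egg_cup below 0.01 m/s and linear speed of egg below 0.02 m/s and distance of stand from where it was at the start of the episode below 0.01 m and distance of each of teaspoon, jam_jar, mug from where it was at the start of the episode below 0.015 m); the robot touches nothing.
It fails at once if the egg cup is lifted off the stand, falls off it, or tips by more than 20 degrees (z of egg_cup in the frame of stand above 0.04 m or z of egg_cup in the frame of stand below 0.022 m or angle between egg_cup's own z axis and vertical above 0.35 rad).
It fails at once if the egg comes out of the cup (not (z of egg in the frame of egg_cup between 0.035 and 0.062 m and x of egg in the frame of egg_cup between -0.01 and 0.01 m and y of egg in the frame of egg_cup between -0.01 and 0.01 m)).
It fails at once if the robot touches the egg (contact force between any of the fingers, the arm and egg above 0.3 N).
It fails at once if the cup is squeezed or struck (more than 10 N from the robot) (contact force between any of the fingers, the arm and egg_cup above 10 N).
It fails at once if the stand is shoved more than 10 mm, or the spoon, jar or mug more than 15 mm (distance of stand from where it was at the start of the episode above 0.01 m or distance of any of teaspoon, jam_jar, mug from where it was at the start of the episode above 0.015 m).
It also fails if it takes over 56 s, if anything falls off the work surface, if the arm or the gripper's body presses on something with over 40 N, if the wrist force passes 120 N, or if a joint passes its speed limit or range.

### The arm

A 6-joint arm with a two-finger parallel gripper is mounted at the origin on a cart in front of the work surface, level with it; the furniture and walls round the work are solid. World frame = base frame: x ahead of the robot, y to its left, z up, the work surface at z = 0. Lengths are in m, angles in rad, forces in N, time in s.
With the tool pointing down it reaches from about 0.35 to 0.975 m from the base axis. Payload 4.9 kg.
Tool frame: the origin (TCP) lies on the centre line of the jaws, within the pads' length; the fingertips stand 25 mm ahead of it and the grasp point (between the pads) lies 6 mm ahead of it; z points along the fingers, y is the line along which they close (so a half turn about z gives the same grasp; the last joint's range is limited). The gripper opens to 85 mm and grips with 20 to 120 N. Pads are 22 mm wide; open, the fingers measure 114 mm over their backs; the gripper's body (76 mm by 85 mm) begins 54 mm behind the grasp point. The pads swing forward as they close: fully open they stand 13 mm farther back than shut.
Start: joints at [0.999, 0.053, 1.613, -0, 1.476, -0.119], TCP at [0.273, 0.562, 0.256] pointing down, gripper open.
Joint ranges: [-3.01, 3.01], [-1.01, 2.22], [0.06, 2.58], [-1.02, 4.17], [0.09, 2.62], [-3.14, 3.14]. Speed limits (rad/s): [2.57, 2.57, 3.14, 3.14, 3.14, 3.14].

### API

Orientations are given as a unit quaternion [w, x, y, z].
In Python, from plant import state, grab_frame, get_calibration, job gives the robot as it stands. The module is installed in compiled form; this text tells all that it offers.
- The arm moves only by the tool move_arm, never from a script. Its argument "targets" is a list that holds one entry, the list of rows, each a list of 5 numbers: the opening in per cent of the stroke, from 0 (shut) to 100 (fully open), then the shift along the tool's x, y, z as a fraction of full scale, then the turn about the tool's z as a fraction of full scale. A call has 1 to 5 rows; each row shifts and turns the commanded pose from where the row before left it, along the tool's axes as they then stand; what a row does not reach is not made up. Full scale, the value 1, is 0.6 m for a shift and 6 degrees for a turn. A row lasts 1/12 s, in which the tool goes at most 41.7 mm and 7.16 degrees, less where a joint would pass 70% of its speed; a pose out of reach is approached as far as the arm can. A call with a number of a shift or a turn outside -1 to 1 is refused whole. A call with a gripper value outside its range is refused whole. The fingers move at their own pace and stop on an object; the grip force is fixed at half the most. Time passes only in rows, so rows that do not move let the fingers close. It gives the time, the measured TCP pose, the force, the opening and the grip force at its end, in the units of the state.
- state(): the state, without advancing time (a new reading comes with each control period).
- grab_frame(name): name is "side" or "top"; returns the picture (400x640x3 uint8, red, green, blue); there is no depth.
- get_calibration(name): a dict with "vertical_fov" (degrees; the focal length in pixels is half the picture's height over the tangent of half this angle, whatever the lens; pixels are square), "cx", "cy" (the principal point, pixels), "R" (3x3) and "t" (3): a world point X has camera coordinates R X + t. Camera axes: x right, y down, z forward; pixel columns grow to the right and rows downward; lengths in m; the calibration is good to about 2 mm. A picture is of the moment at which its call begins. get_calibration takes no time and is no camera call.
- job.job_done(): hands the job in; it is judged then, once.
The state is a dict: "time": time; "joint_pos": joint angles; "joint_vel": joint speeds; "joint_efforts": joint torques, N m; "tool_pos": TCP position; "tool_rot": TCP orientation; "contact_force": force on the tool from outside, world axes, zero at the start; "ft_torque": the same for the moment, N m; "gripper_width": opening from 0.0 (shut) to 1.0 (fully open); "grasp_force": force on a finger pad.
Only numpy, scipy, OpenCV 4.12 (cv2) and the standard library are available. Lean on these libraries where they do the work, as an engineer would, in place of code of your own. Each camera call takes 0.05 s, during which the arm holds its last target. There are 200 camera calls.

## Working session

There is one attempt and no reset: what is moved stays moved. The work goes in short steps, Python scripts to look and compute and a tool call to move; the robot and the scene stay as the last step left them, time stands still between calls to the robot, and variables do not carry over. Pictures are saved under pics/ and viewed, at most 10 in all, crops included, and the job is handed in when it is done.

Besides the shell and the picture viewer there is one more tool, called as a command line: name --argument value ..., lists and objects as JSON in quotes. move_arm: Moves the arm, as the interface text tells. Shift numbers are shares of 0.6 m and turn numbers shares of 6 degrees, none past 1 either way. Its arguments: {"type":"object","properties":{"targets":{"type":"array"}},"required":["targets"]}

```bash
mkdir -p pics; python3 - <<'E'
from plant import state,grab_frame,get_calibration
import cv2,numpy as np
for n in("side","top"):
    f=grab_frame(n);cv2.imwrite(f"pics/{n}0.png",f[:,:,::-1])
    c=get_calibration(n);print(n,c, -np.array(c["R"]).T@np.array(c["t"]))
s=state();print(s["time"],s["tool_pos"],s["tool_rot"],s["gripper_width"])
E
```

```text
side {'vertical_fov': 49.91818423211177, 'cx': 313.9851530688906, 'cy': 205.64928255012285, 'R': array([[ 0.95590568, -0.29269581, -0.02394775],
       [-0.13413397, -0.36260818, -0.92223825],
       [ 0.26125162,  0.88478499, -0.38587967]]), 't': array([-0.49469298,  0.12277384,  1.0527999 ])} [ 0.21430229 -1.03177731  0.50763402]
top {'vertical_fov': 51.26120855787914, 'cx': 316.926528824338, 'cy': 200.69358220084018, 'R': array([[ 3.03644521e-03, -9.99995217e-01,  5.87710720e-04],
       [-9.92791493e-01, -3.08498804e-03, -1.19814583e-01],
       [ 1.19815823e-01, -2.19663786e-04, -9.92796112e-01]]), 't': array([-0.07634912,  0.50200974,  0.90380605])} [ 0.39033257 -0.07460153  0.95748809]
0.1 [0.27315752 0.56157909 0.25516844] [-3.10353143e-04  2.24475531e-01  9.74479291e-01 -8.67071810e-04] 1.0009292297627381
```

View pics/top0.png

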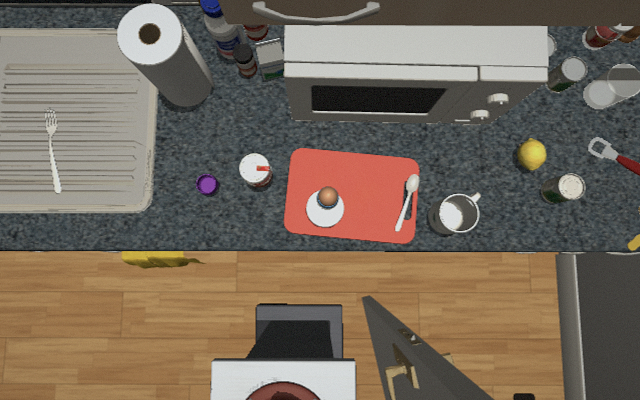

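View pics/side0.png

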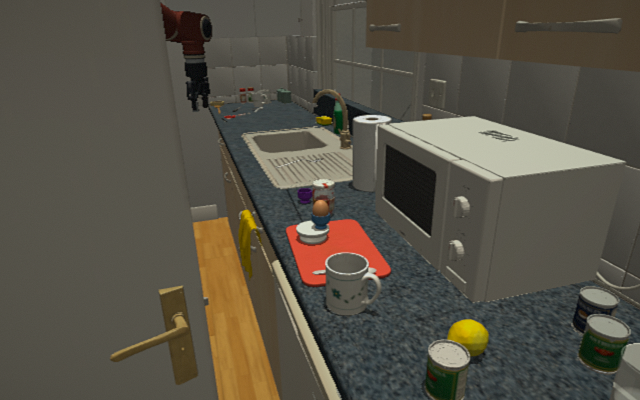

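The stand is at top pixel (325,208), with the egg in its cup at (328,197). The purple cup at (207,184) is the look-alike: it is empty, off the board and not blue. I'll confirm that in one crop and measure.

```bash
cat > h.py <<'E'
import cv2,numpy as np
from plant import state,grab_frame,get_calibration
def ray(n,u,v):
    c=get_calibration(n);f=200/np.tan(np.radians(c["vertical_fov"]/2));R=np.array(c["R"]);t=np.array(c["t"])
    return -R.T@t, R.T@np.array([(u-c["cx"])/f,(v-c["cy"])/f,1])
def plane(n,u,v,z):
    o,d=ray(n,u,v);return (o+d*(z-o[2])/d[2])[:2]
def proj(n,p):
    c=get_calibration(n);f=200/np.tan(np.radians(c["vertical_fov"]/2));q=np.array(c["R"])@p+np.array(c["t"])
    return np.array([c["cx"]+f*q[0]/q[2],c["cy"]+f*q[1]/q[2]])
def masks(n,im,box):
    x0,y0,x1,y1=box;hsv=cv2.cvtColor(im,cv2.COLOR_RGB2HSV).astype(int);H,S,V=[hsv[...,i] for i in range(3)]
    w=np.zeros(H.shape,bool);w[y0:y1,x0:x1]=1
    return dict(blue=w&(H>95)&(H<122)&(S>110),egg=w&(H>4)&(H<18)&(S>70)&(S<175)&(V>50),white=w&(S<60)&(V>120))
def mean(m): 
    k,l,st,ce=cv2.connectedComponentsWithStats(m.astype(np.uint8));i=1+np.argmax(st[1:,4]);return ce[i],st[i]
E
python3 - <<'E'
from h import *
T=cv2.imread("pics/top0.png")[:,:,::-1];S=cv2.imread("pics/side0.png")[:,:,::-1]
for n,im,b in(("top",T,(295,175,350,235)),("side",S,(285,190,345,250))):
    for k,m in masks(n,im,b).items(): print(n,k,*mean(m) if m.any() else 0)
a=cv2.resize(T[170:240,280:425],None,fx=5,fy=5,interpolation=cv2.INTER_CUBIC)[:300,:725]
b=cv2.resize(S[175:250,270:390],None,fx=4,fy=4,interpolation=cv2.INTER_CUBIC)
o=np.zeros((600,725,3),np.uint8);o[:300]=a;o[300:,:480]=b
cv2.imwrite("pics/crop0.png",o[:,:,::-1])
E
```

```text
top blue [326.21428571 205.14285714] [318 200  19   8  28]
top egg [327.72483221 195.19798658] [319 179  19  27 298]
top white [323.6590621  211.75411914] [306 190  38  37 789]
side blue [320.59627329 221.17391304] [312 214  18  15 161]
side egg [321.5408805  205.71698113] [312 193  22  23 318]
side white [308.94007491 228.46441948] [296 220  33  15 267]
```

View pics/crop0.png

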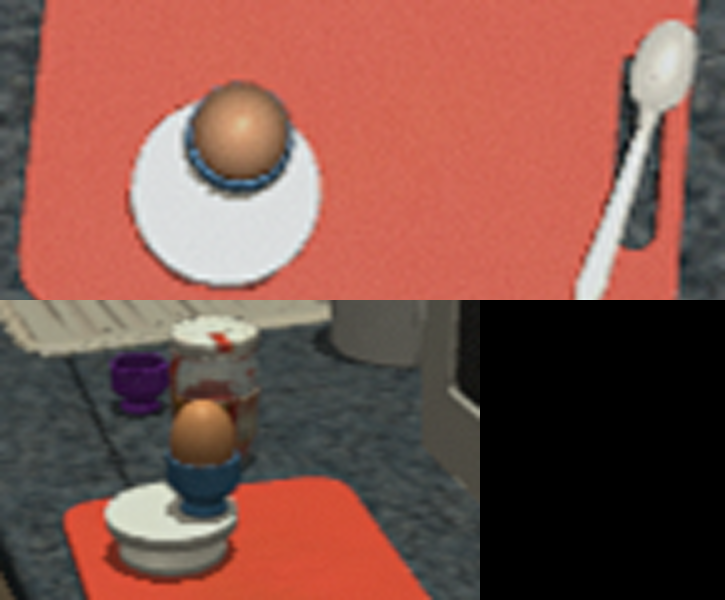

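The crop confirms it: the blue cup holds the egg on the far rim of the marble stand, at side pixel (321,221). The purple one is separate, at side pixel (305,195).

```bash
python3 - <<'E'
from h import *
s=plane("top",325.1,208.4,.04);c=plane("top",327.8,197.6,.062);e=plane("top",328.0,195.8,.084)
print("stand",s,"cup",c,"egg",e,"diff",c-s,np.hypot(*(c-s)))
for r in (306.2,344):print(plane("top",r,208.4,.04))
print("side: stand top",proj("side",[*s,.04]),"bowl",proj("side",[*c,.062]),"egg",proj("side",[*c,.084]))
a=[plane("top",u,v,.016) for u,v in((398,229),(413,178))];print("spoon",a)
a=[plane("top",u,v,.01) for u,v in((290,150),(418,157),(414,243),(286,233))];print("board",a)
print("jar",plane("top",255,165,.1),"mug",plane("top",458,212,.09))
# stand in side: ellipse extents of top disc
E
```

```text
stand [ 0.48394574 -0.09293636] cup [ 0.50522638 -0.09832808] egg [ 0.50624062 -0.09816825] diff [ 0.02128064 -0.00539172] 0.021953047789534906
[ 0.48381629 -0.05113025]
[ 0.48407519 -0.13474472]
side: stand top [311.6640231 227.3695275] bowl [320.20789788 219.04676639] egg [320.04498696 210.97020214]
spoon [array([ 0.4401832 , -0.25796082]), array([ 0.55699126, -0.29468381])]
board [array([ 0.62312233, -0.0118897 ]), array([ 0.60747217, -0.30889704]), array([ 0.40897111, -0.29468425]), array([ 0.43065712, -0.00489136])]
jar [0.56867822 0.05507292] mug [ 0.47214348 -0.36966295]
```

move_arm --targets '[[[35,0,0,0,-0.97],[35,0,0,0,-0.97],[35,-0.039,-0.051,0,0],[35,-0.039,-0.051,0,0],[35,-0.039,-0.051,0,0]]]'

```text
time: 0.52
tool_pos: [0.3186, 0.4545, 0.2554]
tool_rot: [-0.0, 0.124, 0.992, -0.001]
contact_force: [0.3, -0.9, -0.4]
gripper_width: 0.35
grasp_force: 0.0
```

move_arm --targets '[[[35,-0.039,-0.051,0,0],[35,-0.039,-0.051,0,0],[35,-0.039,-0.051,0,0],[35,-0.039,-0.051,0,0],[35,-0.039,-0.051,0,0]]]'

```text
time: 0.93
tool_pos: [0.3943, 0.2767, 0.2559]
tool_rot: [-0.0, 0.124, 0.992, -0.0]
contact_force: [0.4, -0.0, 0.8]
gripper_width: 0.352
grasp_force: 0.0
```

move_arm --targets '[[[35,-0.039,-0.051,0,0],[35,-0.039,-0.051,0,0],[35,-0.039,-0.051,0,0],[35,-0.039,-0.051,0,0],[35,-0.039,-0.051,0,0]]]'

```text
time: 1.35
tool_pos: [0.47, 0.0995, 0.256]
tool_rot: [-0.0, 0.125, 0.992, 0.0]
contact_force: [-0.5, -0.3, -0.1]
gripper_width: 0.348
grasp_force: 0.0
```

move_arm --targets '[[[35,-0.039,-0.051,0,0],[35,-0.039,-0.051,0,0],[35,0,0,0,0]]]'

```text
time: 1.6
tool_pos: [0.5015, 0.0253, 0.2559]
tool_rot: [0.0, 0.128, 0.992, -0.001]
contact_force: [0.0, 0.4, 0.2]
gripper_width: 0.353
grasp_force: 0.0
```

move_arm --targets '[[[35,-0.0316,-0.0394,0,0],[35,-0.0316,-0.0394,0,0],[35,-0.0316,-0.0394,0,0],[35,-0.0316,-0.0394,0,0],[35,-0.0316,-0.0394,0,0]]]'

```text
time: 2.02
tool_pos: [0.5629, -0.1083, 0.2557]
tool_rot: [-0.0, 0.124, 0.992, 0.0]
contact_force: [0.2, 0.3, 0.2]
gripper_width: 0.356
grasp_force: 0.0
```

move_arm --targets '[[[35,0,0,0.05,0],[35,0,0,0.05,0],[35,0,0,0.05,0],[35,0,0,0.05,0],[35,0,0,0,0]]]'

```text
time: 2.43
tool_pos: [0.558, -0.1056, 0.1284]
tool_rot: [-0.007, 0.125, 0.992, 0.001]
contact_force: [-1.3, 0.8, -0.8]
gripper_width: 0.35
grasp_force: 0.0
```

```bash
python3 - <<'E'
from h import *
T=grab_frame("top");S=grab_frame("side");cv2.imwrite("pics/top1.png",T[:,:,::-1]);cv2.imwrite("pics/side1.png",S[:,:,::-1])
print(state()["tool_pos"])
a=cv2.resize(T[130:240,250:400],None,fx=4,fy=4,interpolation=cv2.INTER_CUBIC)[:,:400]
b=cv2.resize(S[130:250,270:370],None,fx=4,fy=4,interpolation=cv2.INTER_CUBIC)
o=np.zeros((480,800,3),np.uint8);o[:440,:400]=a;o[:,400:]=b
cv2.imwrite("pics/crop1.png",o[:,:,::-1])
E
```

```text
[ 0.56182724 -0.10679363  0.13514756]
```

View pics/crop1.png

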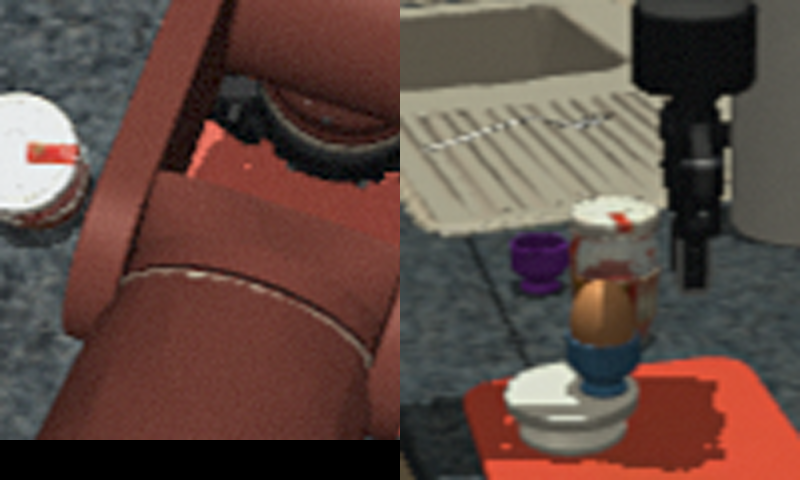

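```bash
python3 - <<'E'
from h import *
p=np.array(state()["tool_pos"]);print(p)
Y=np.array([.2487,.9686,0])
for dz in(.025,.02,.012):print(dz,proj("side",p-[0,0,dz]-.02*Y),proj("side",p-[0,0,dz]+.02*Y))
E
```

```text
[ 0.56182724 -0.10679363  0.13514756]
0.025 [343.57308051 202.45877626] [341.83593467 196.45284923]
0.02 [343.57848717 200.55169166] [341.83805057 194.60020249]
0.012 [343.58717957 197.48562587] [341.84145179 191.6221482 ]
```

move_arm --targets '[[[35,0,-0.009,0.02,0],[35,0,0,0.02,0],[35,0,0,0.02,0],[35,0,0,0.02,0],[35,0,0,0.01,0]]]'

```text
time: 2.95
tool_pos: [0.5604, -0.1124, 0.0801]
tool_rot: [-0.001, 0.125, 0.992, 0.0]
contact_force: [-0.8, 0.7, -0.9]
gripper_width: 0.348
grasp_force: 0.0
```

move_arm --targets '[[[35,0,0,0,0],[35,0,0,0,0],[35,0,0,0,0]]]'

```text
time: 3.2
tool_pos: [0.5619, -0.1127, 0.0827]
tool_rot: [0.0, 0.124, 0.992, -0.0]
contact_force: [0.7, -0.0, -0.3]
gripper_width: 0.35
grasp_force: 0.0
```

move_arm --targets '[[[35,0,0,0.008,0],[35,0,0,0.008,0],[35,0,0,0,0],[35,0.008,0,0,0],[35,0.008,0,0,0]]]'

```text
time: 3.62
tool_pos: [0.5519, -0.1102, 0.0727]
tool_rot: [-0.0, 0.124, 0.992, -0.0]
contact_force: [0.3, 0.1, 0.0]
gripper_width: 0.342
grasp_force: 0.0
```

move_arm --targets '[[[35,0.006,0,0,0],[35,0.003,0,0,0],[35,0,0,0,0],[35,0,0,0,0],[35,0,0,0,0]]]'

```text
time: 4.03
tool_pos: [0.5471, -0.109, 0.0729]
tool_rot: [0.0, 0.125, 0.992, -0.0]
contact_force: [0.1, -0.2, -0.5]
gripper_width: 0.35
grasp_force: 0.0
```

```bash
cat > snap.py <<'E'
from h import *
import sys
S=grab_frame("side");i=sys.argv[1];cv2.imwrite(f"pics/side{i}.png",S[:,:,::-1]);print(state()["tool_pos"])
m=masks("side",S,(285,190,345,250));print(mean(m["blue"]),mean(m["white"]))
cv2.imwrite(f"pics/crop{i}.png",cv2.resize(S[170:245,285:360],None,fx=7,fy=7,interpolation=cv2.INTER_CUBIC)[:,:,::-1])
E
python3 snap.py 2
```

```text
[ 0.54711146 -0.10902537  0.07288094]
(array([320.51923077, 221.32051282]), array([312, 215,  18,  14, 156], dtype=int32)) (array([308.73207547, 228.19622642]), array([296, 220,  33,  15, 265], dtype=int32))
```

View pics/crop2.png

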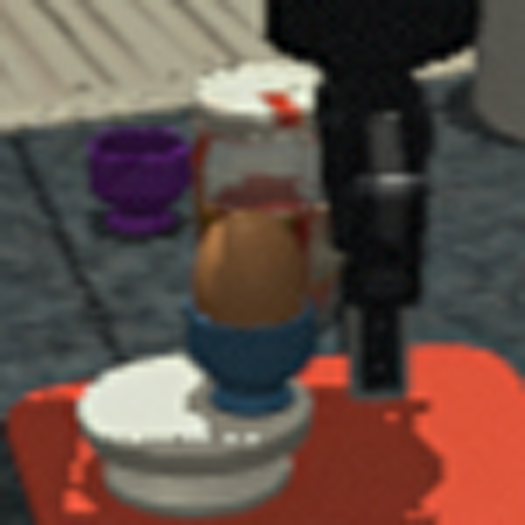

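The near finger is right of the cup, clear of it. The knuckles bulge forward, so I'll open to about 41 mm to let the egg pass between the fingers.

move_arm --targets '[[[48,0,0,-0.001,0],[48,0.005,0,0,0],[48,0.005,0,0,0],[48,0.005,0,0,0],[48,0.003,0,0,0]]]'

```text
time: 4.5
tool_pos: [0.5359, -0.1061, 0.0731]
tool_rot: [-0.0, 0.124, 0.992, 0.0]
contact_force: [1.2, -0.1, -0.2]
gripper_width: 0.48
grasp_force: 0.0
```

move_arm --targets '[[[48,0.003,0,0,0],[48,0.003,0,0,0],[48,0.003,0,0,0],[48,0.003,0,0,0],[48,0,0,0,0]]]'

```text
time: 4.92
tool_pos: [0.5293, -0.1044, 0.0733]
tool_rot: [0.0, 0.124, 0.992, 0.0]
contact_force: [-0.4, 0.0, -0.0]
gripper_width: 0.479
grasp_force: 0.0
```

```bash
python3 snap.py 3
```

```text
[ 0.52937478 -0.10448711  0.07331753]
(array([319.53846154, 221.6993007 ]), array([312, 215,  15,  14, 143], dtype=int32)) (array([308.3151751, 228.3307393]), array([296, 221,  32,  14, 257], dtype=int32))
```

View pics/crop3.png

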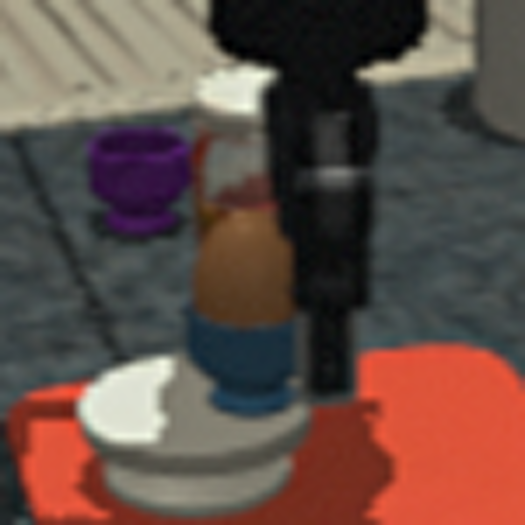

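move_arm --targets '[[[48,0.003,0,0,0],[48,0.003,0,0,0],[48,0.003,0,0,0],[48,0.003,0,0,0],[48,0.003,0,0,0]]]'

```text
time: 5.38
tool_pos: [0.5208, -0.1024, 0.0735]
tool_rot: [0.0, 0.124, 0.992, -0.0]
contact_force: [1.3, -0.2, -0.4]
gripper_width: 0.479
grasp_force: 0.5
```

```bash
cat > edge.py <<'E'
from h import *
S=grab_frame("side").astype(int)
# subpixel: left edge of the bowl by half level of blue-minus-red, rows 217..222 ; egg left edge; foot centre row
print(state()["tool_pos"],state()["contact_force"])
d=S[...,2]-S[...,0]
for v in range(214,232,2):
    r=d[v,290:332];print(v,' '.join(map(str,r)))
print(proj("side",[.484,-.093,.062])-proj("side",[.506,-.098,.062]))
E
python3 edge.py
```

```text
[ 0.52051478 -0.10229928  0.07339505] [0.76886544 0.59098088 0.50424608]
214 11 11 13 11 10 7 6 6 3 4 5 7 10 9 10 11 11 11 9 22 3 -42 -50 -49 -49 -50 -50 -47 -47 -50 -50 -48 -48 -27 -3 -1 1 4 -1 4 6 1
216 9 9 11 9 8 6 6 6 5 2 3 5 5 4 7 10 11 12 11 19 32 31 20 -8 -27 -38 -46 -46 -45 -48 -46 -24 -7 -3 -2 -2 1 4 4 5 2 -2
218 3 6 5 7 8 7 5 6 5 5 3 5 6 7 7 4 2 2 8 19 35 33 36 32 35 36 36 40 36 36 35 35 36 16 -1 0 1 0 -1 3 4 -2
220 9 6 6 7 6 5 8 9 9 10 7 8 7 8 5 7 7 8 8 15 30 35 31 31 32 31 33 33 32 33 32 34 33 17 0 -1 0 3 3 3 5 3
222 11 10 9 8 9 10 10 11 11 9 5 -6 -10 -11 -14 -15 -16 -18 -19 -15 1 26 35 34 34 34 33 32 32 33 31 34 34 14 -1 -2 1 2 3 5 5 -10
224 15 12 7 -1 -15 -34 -59 -59 -21 -7 -11 -10 -11 -12 -12 -16 -18 -17 -16 -16 -17 -13 -3 17 29 28 26 28 33 26 28 30 28 12 -1 -2 1 2 1 3 5 -1
226 -162 -165 -165 -172 -178 -175 -120 -42 -8 -10 -9 -10 -10 -12 -13 -16 -17 -17 -17 -18 -18 -19 -4 30 44 38 34 30 30 31 31 33 35 28 8 -3 -1 1 0 4 7 -6
228 -86 -85 -86 -84 -88 -64 -14 -8 -9 -13 -13 -12 -12 -14 -14 -16 -17 -16 -19 -17 -18 -19 -14 4 32 47 51 53 52 50 50 45 38 15 -4 -14 -18 -15 -15 -41 -78 -81
230 -165 -165 -164 -164 -167 -167 -82 -6 -11 -13 -12 -12 -13 -14 -16 -17 -17 -18 -18 -17 -16 -16 -16 -18 -18 -18 -17 -19 -18 -19 -19 -17 -16 -17 -19 -17 -18 -14 -6 -51 -91 -90
[-8.99959417  0.47208833]
```

move_arm --targets '[[[48,0.003,0,0,0],[48,0.003,0,0,0],[48,0.003,0,0,0],[48,0.003,0,0,0],[48,0.003,0,0,0]]]'

```text
time: 5.85
tool_pos: [0.5119, -0.1001, 0.0734]
tool_rot: [0.0, 0.125, 0.992, -0.0]
contact_force: [1.1, -0.0, 0.4]
gripper_width: 0.481
grasp_force: 0.6
```

```bash
cat > edge.py <<'E'
from h import *
print(np.round(state()["tool_pos"],4))
def edges(im):
    im=im.astype(float);d=im[...,2]-im[...,0];o=[]
    for v in(218,219,220):
        r=d[v,295:325];i=int(np.argmax(r>20));o.append(295+i-1+(20-r[i-1])/(r[i]-r[i-1]))
    return np.mean(o)
e0=edges(cv2.imread("pics/side0.png")[:,:,::-1]);S=grab_frame("side");e=edges(S)
print(e0,e,"remaining px",e-(e0-9.0),"mm",(e-e0+9)*22.5/9)
E
python3 edge.py
```

```text
[ 0.5119 -0.1001  0.0734]
311.48450672134885 305.375 remaining px 2.8904932786511495 mm 7.226233196627874
```

move_arm --targets '[[[48,0.003,0,0,0],[48,0.003,0,0,0],[48,0.003,0,0,0],[48,0.002,0,0,0],[48,0,0,0,0]]]'

```text
time: 6.32
tool_pos: [0.5054, -0.0984, 0.0733]
tool_rot: [-0.0, 0.124, 0.992, -0.0]
contact_force: [0.2, 0.3, 1.1]
gripper_width: 0.479
grasp_force: 0.5
```

```bash
python3 edge.py
```

```text
[ 0.5054 -0.0984  0.0733]
311.48450672134885 302.63947163947165 remaining px 0.15496491812280055 mm 0.3874122953070014
```

Centred by the side view. Next I back straight off, rise and move aside so the top camera can see.

move_arm --targets '[[[48,-0.003,0,0,0],[48,-0.006,0,0,0],[48,-0.015,0,0,0],[48,-0.025,0,0,0],[48,-0.03,0,0,0]]]'

```text
time: 6.78
tool_pos: [0.5521, -0.1102, 0.0729]
tool_rot: [-0.0, 0.124, 0.992, 0.0]
contact_force: [0.6, 0.2, 0.3]
gripper_width: 0.477
grasp_force: 0.0
```

move_arm --targets '[[[48,-0.01,0,-0.03,0],[48,0,0,-0.06,0],[48,0,0,-0.06,0],[48,0,0,-0.06,0],[48,0,0,-0.06,0]]]'

```text
time: 7.2
tool_pos: [0.5578, -0.1117, 0.2368]
tool_rot: [-0.0, 0.125, 0.992, 0.0]
contact_force: [0.6, -0.1, -0.1]
gripper_width: 0.478
grasp_force: 0.0
```

move_arm --targets '[[[48,0,0.065,0,0],[48,0,0.065,0,0],[48,0,0.065,0,0],[48,0,0.065,0,0],[48,0,0.065,0,0]]]'

```text
time: 7.62
tool_pos: [0.6064, 0.0791, 0.2354]
tool_rot: [0.0, 0.125, 0.992, 0.0]
contact_force: [1.1, 0.7, 0.4]
gripper_width: 0.482
grasp_force: 0.0
```

move_arm --targets '[[[48,0,0.065,0,0],[48,0,0.065,0,0],[48,0,0.065,0,0],[48,0,0.065,0,0],[48,0,0,0,0]]]'

```text
time: 8.03
tool_pos: [0.6449, 0.2348, 0.2344]
tool_rot: [-0.0, 0.122, 0.993, 0.001]
contact_force: [-0.4, -1.1, -0.5]
gripper_width: 0.482
grasp_force: 0.0
```

```bash
python3 edge.py; python3 - <<'E'
from h import *
T=grab_frame("top");S=grab_frame("side")
print(mean(masks("top",T,(295,175,350,235))["white"]))
a=cv2.resize(T[180:235,295:355],None,fx=6,fy=6,interpolation=cv2.INTER_CUBIC)
b=cv2.resize(S[185:245,285:345],None,fx=6,fy=6,interpolation=cv2.INTER_CUBIC)
o=np.zeros((360,720,3),np.uint8);o[:330,:360]=a;o[:,360:]=b
cv2.imwrite("pics/crop4.png",o[:,:,::-1]);cv2.imwrite("pics/top4.png",T[:,:,::-1])
E
```

```text
[0.6449 0.2348 0.2344]
311.48450672134885 302.66161616161617 remaining px 0.17710944026731568 mm 0.4427736006682892
(array([324.29388817, 208.13654096]), array([306, 190,  38,  37, 769], dtype=int32))
```

View pics/crop4.png

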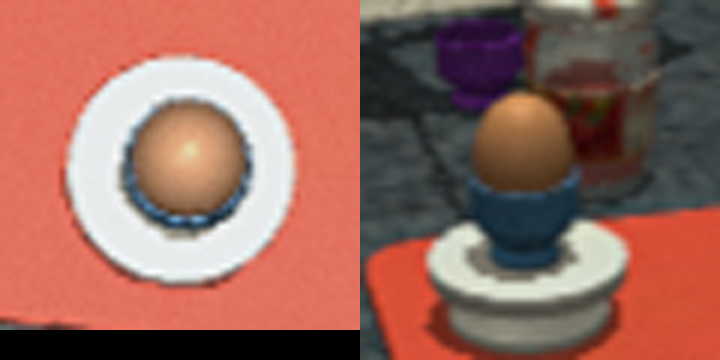

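```bash
python3 - <<'E'
from h import *
s=plane("top",325.2,208.4,.04);c=plane("top",326.3,207.4,.062);print(s,c,c-s)
E
```

```text
[ 0.48394642 -0.09315757] [ 0.48387949 -0.09508676] [-6.69370863e-05 -1.92919565e-03]
```

The cup is about 2 mm off centre, within the 6 mm allowed. It is upright with the egg in it, and the stand hasn't moved. Handing in.

```bash
python3 -c "
from plant import job
print(job.job_done())"
```

```text
the job is handed in; nothing more can be done
None
```

I slid the blue egg cup to about 2 mm from the stand's centre by camera measurement, upright with the egg in it; the hand is clear and the job is handed in, with no verdict returned.

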